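# Clear the bench press bed and refit its work plate

## Robot

A 7-joint arm with a two-finger parallel gripper is mounted at the origin on the work surface. World frame = base frame: x ahead of the robot, y to its left, z up, the work surface at z = 0. Lengths are in m, angles in rad, forces in N, time in s.
With the tool pointing down it reaches from about 0.35 to 0.9 m from the base axis. Payload 19.9 kg.
Tool frame: the origin (TCP) lies on the centre line of the jaws, within the pads' length; the fingertips stand 11 mm ahead of it and the grasp point (between the pads) lies 8 mm behind it; z points along the fingers, y is the line along which they close (so a half turn about z gives the same grasp; the last joint's range is limited). The gripper opens to 85 mm and grips with 20 to 120 N. Pads are 22 mm wide; open, the fingers measure 114 mm over their backs; the gripper's body (76 mm by 85 mm) begins 54 mm behind the grasp point. The pads swing forward as they close: fully open they stand 13 mm farther back than shut.
Start: joints at [-1.177, 0.417, -0.01, 1.614, 0.005, 1.111, -0.053], TCP at [0.264, 0.567, 0.242] pointing down, gripper open.
Joint ranges: [-2.81, 2.81], [-0.39, 2.02], [-1.27, 1.25], [0.06, 2.57], [-1.19, 4.33], [0.19, 2], [-2.82, 2.82]. Speed limits (rad/s): [1.89, 1.89, 2.39, 2.39, 3.01, 3.01, 3.01].

## Interface

Orientations are given as [roll, pitch, yaw] about the fixed x, y, z axes, in that order (R = Rz(yaw) Ry(pitch) Rx(roll)).
In Python, from plant import state, capture, camera_model, close_job, search_frame gives the robot as it stands.
- The arm moves only by the shell command python3 -m creep 'ROWS'. ROWS is JSON, a list that holds one entry, the list of rows, each a list of 7 numbers: the shift along the tool's x, y, z normalised to -1 to 1, where 1 is 25 cm, then the turn, a rotation vector about the tool's x, y, z normalised to -1 to 1, where 1 is 180 degrees, then the opening, from 0 (shut) to 1 (fully open). A call has 1 to 12 rows; each row is the pose to reach, as a shift and turn from the pose commanded when the call began, along the tool's axes at that moment, turning the shorter way round; what a row does not reach only later rows make up. A row lasts 1/12 s, in which the tool goes at most 41.7 mm and 7.16 degrees, less where a joint would pass 70% of its speed; a pose out of reach is approached as far as the arm can. A call with a number of a shift or a turn outside -1 to 1 is refused whole. A call with a gripper value outside its range is refused whole. The fingers move at their own pace and stop on an object; the grip force is fixed at half the most. Time passes only in rows, so rows that repeat a pose let the fingers close. It gives the time, the measured TCP pose, the force, the opening and the grip force at its end, in the units of the state.
- state(): the state, without advancing time (a new reading comes with each control period).
- capture(name): name is "scene" or "top"; returns (picture, depth): 480x640x3 uint8, red, green, blue; 480x640 float32, m along the optical axis (not along the pixel's ray), 0 where there is no reading.
- camera_model(name): a dict with "camera_matrix" (3x3 intrinsics, pixels), "cam_to_world" (4x4, takes a point from camera to world coordinates). Camera axes: x right, y down, z forward; pixel columns grow to the right and rows downward; lengths in m; the calibration is good to about 2 mm. A picture is of the moment at which its call begins. camera_model takes no time and is no camera call.
- close_job(): hands the job in; it is judged then, once.
Trained networks look in the newest picture that a camera, given by its name, has taken for a name from the list of things; names that differ only in an ending like _2 or _b are one class to them, and where a whole thing is asked for, a point or a joint stands for the part that bears it (a point fixed in the world has none). Each returns a list of dicts, best first, with "conf" (0 to 1); they miss things now and then, are a little off and sometimes report something else, mostly with a low value. They report only what shows in the picture. A call takes as long as a camera call. They do not tell look-alikes from the thing itself.
- search_frame(camera, label): "centre" ([x, y, z] in m, in world coordinates, good to about 4 mm: the middle of the surface that is visible of it).
The state is a dict: "t": time; "q": joint angles; "qd": joint speeds; "joint_torque": joint torques, N m; "position": TCP position; "eef_rot": TCP orientation; "ft_force": force on the tool from outside, world axes, zero at the start; "ft_torque": the same for the moment, N m; "opening": opening from 0.0 (shut) to 1.0 (fully open); "grasp_force": force on a finger pad.
Only numpy, scipy, OpenCV 4.12 (cv2) and the standard library are available. Lean on these libraries where they do the work, as an engineer would, in place of code of your own. Each camera call takes 0.05 s, during which the arm holds its last target. There are 200 camera calls.

## Task

Two nylon offcuts have been left on the bed of the bench press: clear both into the grey scrap bin. Then put the dark work plate from its plywood rest back on the bed, lowered (not dropped) over the two locating pins so that it lies flat and fully home, and let go of it. Do not bump the press head above the bed, and leave the cap holder, the foam tray and the carton where they are.

Things in the scene. Friction and masses are not known exactly. Their poses are not given: they have to be found in the camera images.
- press: blue bench press, fixed; origin on the bench under the centre of its bed. The bed is a flat-topped block 200 (x) x 240 (y) mm, 60 mm high. x points away from the robot. Its column (56 mm across, 90 mm collar at the foot) stands at y = +200 mm; the bed's other three sides are open.
- bed (a point): centre of the bed's top face (60 mm above the bench), axes as the press. Two steel locating pins 10 mm across, 12 mm high with tapered tips, stand on the bed at x = +82 and x = -82 mm from this point.
- head: head of the press, a blue beam over the bed: 80 mm wide in x (+-40 mm about the bed's centre line), from y = -110 to y = +240 mm in press axes, underside 230 mm above the bed, 100 mm tall. A ram 22 mm across hangs 45 mm below it over the bed's centre. Origin: on the underside, straight above the bed's centre. Reach under it with the tool leaning back 35 to 45 degrees.
- plate: dark work plate 190 (x) x 120 (y) x 8 mm, starting flat on the plywood rest, with two through holes 15 mm across at x = +82 and x = -82 mm, and an aluminium block 60 (x) x 30 (y) x 40 mm standing on its middle (top 48 mm above the underside), which serves as the grip. Origin: centre of its underside. 0.35 kg; may be fitted either way round.
- offcut_step: white nylon offcut, a stepped bar 84 (x) x 34 (y) mm, 30 mm high from its -x end to x = +14 mm and 18 mm high beyond. Origin: its centre at mid height of the 30 mm.
- offcut_ell: white nylon offcut, L-shaped: a bar 90 (x) x 28 (y) x 30 mm high, with a foot 24 (x) x 20 (y) x 30 mm sticking out of its +y side at x = +21 to +45 mm. Origin: the centre of the bar.
- rest: plywood rest block 160 (x) x 100 (y) x 50 mm, fixed on the bench, on which the plate lies at first. Origin: centre of its underside.
- bin: grey open scrap bin, fixed, 220 (x) x 180 (y) mm outside, 80 mm high, walls 5 mm. Origin: centre of its underside.
- holder: small nylon assembly holder with a steel-topped cap on it, round, 48 mm across and 44 mm tall, standing on the bench between the robot and the work; bystander. Origin: centre of its underside.
- tray: white foam tray of caps, 120 (x) x 260 (y) x 35 mm, beyond the work; bystander. Origin: centre of its underside.
- carton: plain white carton, 120 (x) x 140 (y) x 75 mm, beyond the work; bystander. Origin: centre of its underside.
Mind the look-alikes: they are no part of the job. What is shaped like the offcut_step but turquoise is not meant. What is shaped like the offcut_ell but blue is not meant.

How it is judged:
On the way, in this order (a step that is already met when the one before it is completed fails the run):
1. both offcuts are released in the scrap bin (x of offcut_step in the frame of bin between -0.105 and 0.105 m and y of offcut_step in the frame of bin between -0.085 and 0.085 m and z of each of offcut_step, offcut_ell in the frame of bin below 0.08 m and contact force between each of offcut_step, offcut_ell and the fingers below 0.1 N and x of offcut_ell in the frame of bin between -0.105 and 0.105 m and y of offcut_ell in the frame of bin between -0.085 and 0.085 m), for 0.2 s.
2. the work plate lies flat on the bed, over both pins (z of plate in the frame of bed between -0.003 and 0.003 m and horizontal distance between plate and bed below 0.005 m and angle between the x axis of plate and the x axis of bed, either way round below 0.08 rad and angle between plate's own z axis and vertical below 0.04 rad), for 0.2 s.
At the end, for the whole second after the job is handed in: Both offcuts lie inside the scrap bin (centres inside its walls and below its rim); the work plate lies flat on the press bed with both pins in its holes (underside within 3 mm of the bed, centred within 5 mm, square within 0.08 rad, either way round); all released and at rest (all of step 1 and all of step 2 and linear speed of each of plate, offcut_step, offcut_ell below 0.02 m/s and contact force between plate and the fingers below 0.1 N); the robot touches nothing.
It fails at once if the robot bumps the press head (over 10 N) (contact force between any of the arm, the fingers, plate and head above 10 N).
It fails at once if the work plate is dropped (falling faster than 0.5 m/s out of the fingers) (linear speed of plate above 0.5 m/s and contact force between plate and the fingers below 0.1 N).
It fails at once if the cap holder, the foam tray or the carton is moved more than 30 mm (distance of any of holder, tray, carton from where it was at the start of the episode above 0.03 m).
It also fails if it takes over 72 s, if anything falls off the work surface, if the arm or the gripper's body presses on something with over 40 N, if the wrist force passes 120 N, or if a joint passes its speed limit or range.

## Working session

There is one attempt and no reset: what is moved stays moved. The work goes in short steps, Python scripts to look and compute and a shell command to move; the robot and the scene stay as the last step left them, time stands still between calls to the robot, and variables do not carry over. Pictures are saved under pics/ and viewed, at most 10 in all, crops included, and the job is handed in when it is done.

```bash
mkdir -p pics; ls
cat > h.py <<'E'
import numpy as np,cv2,json
from plant import *
from scipy.spatial.transform import Rotation as R
def snap(n,f=None):
    p,d=capture(n)
    if f: cv2.imwrite('pics/'+f,p[:,:,::-1])
    return p,d
def cloud(n,d):
    m=camera_model(n);K=np.array(m['camera_matrix']);T=np.array(m['cam_to_world'])
    v,u=np.mgrid[:480,:640]
    P=np.stack([(u-K[0,2])/K[0,0]*d,(v-K[1,2])/K[1,1]*d,d],-1)
    W=P@T[:3,:3].T+T[:3,3]; W[d==0]=np.nan
    return W
def proj(n,X):
    m=camera_model(n);K=np.array(m['camera_matrix']);T=np.array(m['cam_to_world'])
    c=T[:3,:3].T@(np.array(X)-T[:3,3]); return (K@c/c[2])[:2].round(0)
def goto(pos,rpy=None,Rm=None):
    # shift/turn in normalised tool units from present measured pose
    s=state();R0=R.from_euler('xyz',s['eef_rot']);
    R1=R0 if rpy is None and Rm is None else (R.from_euler('xyz',rpy) if Rm is None else R.from_matrix(Rm))
    sh=R0.inv().apply(np.array(pos)-s['position'])/.25
    tu=(R0.inv()*R1).as_rotvec()/np.pi
    print('rows',sh.round(3),tu.round(3),'n_shift',np.linalg.norm(sh)*.25/.0417,'n_turn',np.linalg.norm(tu)*180/7.16)
E
python3 - <<'E'
from h import *
s=state();print(s)
p1,d1=snap('scene','a.png');p2,d2=snap('top','b.png')
for n in ['scene','top']:
    print(n,camera_model(n)['cam_to_world'])
    for l in ['press','bed','head','plate','offcut_step','offcut_ell','rest','bin','holder','tray','carton']:
        try:
            for r in search_frame(n,l)[:3]: print(n,l,np.round(r['centre'],3),round(r['conf'],2),proj(n,r['centre']))
        except Exception as e: print(n,l,e)
cv2.imwrite('pics/ab.png',np.hstack([cv2.resize(p[:,:,::-1],(400,300)) for p in (p1,p2)]))
E
```

```text
pics
{'t': 0.0, 'q': array([-1.17648876,  0.41795019, -0.01032041,  1.61418834,  0.00470461,
        1.11068531, -0.05304469]), 'qd': array([ 0.0006368 ,  0.00025603,  0.00062421, -0.00213333, -0.00272185,
       -0.00026351, -0.00149147]), 'joint_torque': array([-1.32615809e-03, -8.64433265e+01,  6.77874237e-01, -4.34898484e+01,
        1.90154283e-02,  7.38618546e-03, -3.42695012e-05]), 'position': array([0.26369755, 0.56627503, 0.24166907]), 'eef_rot': array([-3.14038855e+00,  8.79207625e-05,  2.70576671e+00]), 'ft_force': array([-0.08985136,  0.3706028 ,  0.14080273]), 'ft_torque': array([-0.10228837,  0.00854785,  0.01546308]), 'grasp_force': 0.0, 'opening': 1.0024600891451716}
scene [[-0.57204449  0.68628187 -0.44920185  1.03771581]
 [ 0.82007258  0.48901702 -0.29722604  0.32844299]
 [ 0.01568651 -0.53840464 -0.84254043  1.07690096]
 [ 0.          0.          0.          1.        ]]
scene press [0.544 0.276 0.295] 0.76 [439. 267.]
scene press [0.789 0.165 0.074] 0.42 [313. 376.]
scene bed [0.547 0.279 0.299] 0.92 [440. 269.]
scene bed [ 0.788 -0.086  0.026] 0.53 [225. 320.]
sc
[... 880 characters left out ...]
0000e+00  0.00000000e+00  0.00000000e+00  1.00000000e+00]]
top press [0.52  0.235 0.388] 0.67 [210. 262.]
top bed [0.516 0.231 0.39 ] 0.61 [211. 264.]
top head [0.528 0.246 0.393] 0.62 [204. 258.]
top plate [ 0.543 -0.105  0.061] 0.85 [355. 258.]
top plate [ 0.39  -0.07   0.026] 0.32 [342. 312.]
top offcut_step [0.346 0.234 0.031] 0.95 [236. 328.]
top offcut_step [0.336 0.393 0.028] 0.86 [180. 332.]
top offcut_ell [0.762 0.381 0.03 ] 0.7 [187. 184.]
top bin [ 0.511 -0.382  0.006] 0.57 [448. 270.]
top holder [ 0.392 -0.07   0.031] 0.77 [343. 312.]
top tray [ 0.791 -0.092  0.026] 0.88 [349. 174.]
top carton [0.78  0.153 0.076] 0.85 [264. 174.]
top carton [ 0.388 -0.068  0.03 ] 0.16 [342. 313.]
```

View pics/a.png

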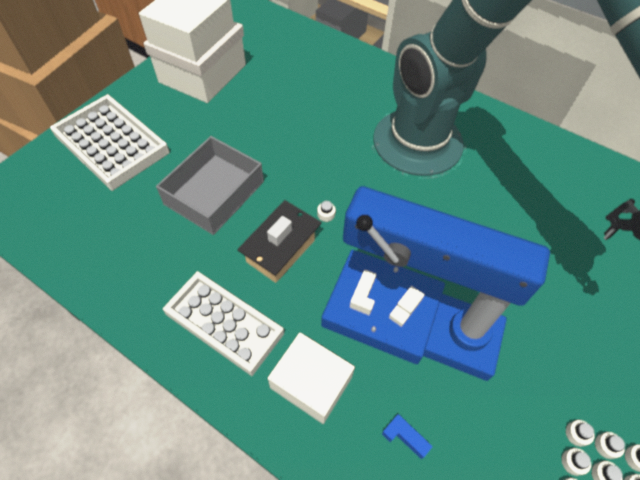

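View pics/b.png

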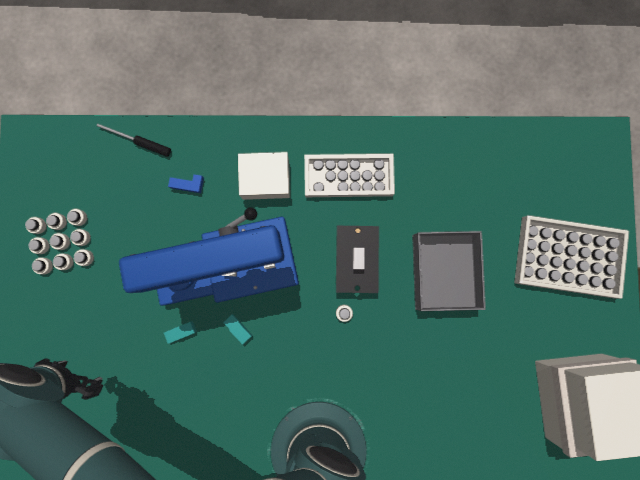

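The scene view shows both white offcuts on the bed: the ell at (362,293) and the step at (405,305). The look-alikes are a blue ell at (407,435) in scene and (187,184) in top, and turquoise steps at (236,328) and (180,332) in top. Only the white parts on the bed match the description. Next I'll measure poses and confirm with a crop.

Run:
```python
from h import *
p,d=snap('scene');W=cloud('scene',d)
hsv=cv2.cvtColor(p,cv2.COLOR_RGB2HSV)
cv2.imwrite('pics/c.png',cv2.resize(p[180:400,290:560,::-1],None,fx=2.7,fy=2.7,interpolation=cv2.INTER_CUBIC))
blue=(hsv[...,0]>100)&(hsv[...,0]<128)&(hsv[...,1]>140)
z=W[...,2]
def rect(m,n):
    P=W[m][:,:2].astype(np.float32); r=cv2.minAreaRect(P); print(n,m.sum(),'c',np.round(r[0],4),'size',np.round(r[1],4),'ang',round(r[2],2),'z',np.median(z[m]).round(4),'mean',P.mean(0).round(4)); return r
win=np.zeros(z.shape,bool);win[240:370,320:450]=1
h=np.histogram(z[blue&win],bins=np.arange(0,.5,.01));print(h[0])
white=(hsv[...,1]<60)&(hsv[...,2]>120)
m=(blue&win&(abs(z-.06)<.006)).astype(np.uint8)
n,l,st,c=cv2.connectedComponentsWithStats(m); print(st)
rect(l==1+np.argmax(st[1:,4]),'bed')
m=(white&win&(z>.07)&(z<.1)).astype(np.uint8)
n,l,st,c=cv2.connectedComponentsWithStats(m)
for i in range(1,n):
    if st[i,4]>30:
        print('comp',c[i].round());rect(l==i,'white');
        for lo,hi in((.072,.084),(.084,.1)):
            k=(l==i)&(z>lo)&(z<hi)
            if k.sum()>20: rect(k,(lo,hi))
# head
hm=blue&(z>.36)&(z<.42); rect(hm,'headtop')
dark=(hsv[...,2]<90)&(W[...,0]>.4)&(W[...,0]<.7)&(abs(W[...,1]+.1)<.12)&(abs(z-.058)<.008); rect(dark,'plate')
bl=(white&(abs(W[...,0]-.55)<.08)&(abs(W[...,1]+.1)<.06)&(z>.09)); rect(bl,'block')
# bin rim
g=(abs(W[...,0]-.51)<.16)&(abs(W[...,1]+.385)<.14)&(z>.07)&(z<.09); rect(g,'binrim')
t,dt=snap('top');W=cloud('top',dt);z=W[...,2];hsv=cv2.cvtColor(t,cv2.COLOR_RGB2HSV)
g=(abs(W[...,0]-.51)<.16)&(abs(W[...,1]+.385)<.14)&(z>.07)&(z<.09); rect(g,'binrim')
blue=(hsv[...,0]>100)&(hsv[...,0]<128)&(hsv[...,1]>140)
rect(blue&(z>.36)&(z<.42),'headtop top')
b=(blue&(abs(z-.06)<.008)&(W[...,1]<.35)&(abs(W[...,0]-.53)<.15)); rect(b,'bed top')
dark=(hsv[...,2]<90)&(W[...,0]>.4)&(W[...,0]<.7)&(abs(W[...,1]+.1)<.12)&(abs(z-.058)<.008); rect(dark,'plate')
bl=((abs(W[...,0]-.55)<.08)&(abs(W[...,1]+.1)<.06)&(z>.085)); rect(bl,'block')
```

```text
[ 100  207  219  237  703 3743 3192    0    0    0    0    0    0    0
    0    0    0    0    0    0    0    0    0    0    0    0    0    0
    0   57  203  228  204  153  133  148  163  167  261   23    0    0
    0    0    0    0    0    0    0]
[[     0      0    640    480 300865]
 [   322    250    123    107   6305]
 [   444    295      1      1      1]
 [   447    299      1      1      1]
 [   443    305      1      1      1]
 [   449    312      1      1      1]
 [   438    318      1      1      1]
 [   446    319      1      1      1]
 [   449    321      1      1      1]
 [   441    322      1      1      1]
 [   446    323      2      1      2]
 [   449    325      1      7      7]
 [   435    331      2      1      2]
 [   439    331      1      1      1]
 [   445    333      1      1      1]
 [   441    336      1      1      1]
 [   438    339      1      1      1]
 [   446    340      1      1      1]
 [   443    346      2      1      2]
 [   449    348      1      1      1]
 [   439    350      1      1      1]
 [   444    350      2      2      2]]
bed 6305 c [0
[... 1014 characters left out ...]
1917] ang 89.12 z 0.0582 mean [ 0.5505 -0.1049]
block 284 c [ 0.5429 -0.1097] size [0.032  0.0622] ang 88.58 z 0.0979 mean [ 0.5447 -0.1089]
binrim 902 c [ 0.509  -0.3705] size [0.223  0.1853] ang 1.07 z 0.0779 mean [ 0.5129 -0.3682]
binrim 609 c [ 0.5076 -0.3702] size [0.2202 0.1822] ang 1.13 z 0.0773 mean [ 0.5082 -0.3729]
headtop top 5947 c [0.5285 0.257 ] size [0.0804 0.3475] ang 12.33 z 0.3878 mean [0.5271 0.256 ]
bed top 2750 c [0.5363 0.2198] size [0.1993 0.29  ] ang 12.4 z 0.0582 mean [0.5117 0.1762]
plate 2473 c [ 0.5418 -0.1106] size [0.1207 0.1879] ang 89.79 z 0.0564 mean [ 0.5409 -0.1093]
block 239 c [ 0.5406 -0.1094] size [0.0285 0.058 ] ang 89.58 z 0.0962 mean [ 0.5406 -0.1094]
```

View pics/c.png

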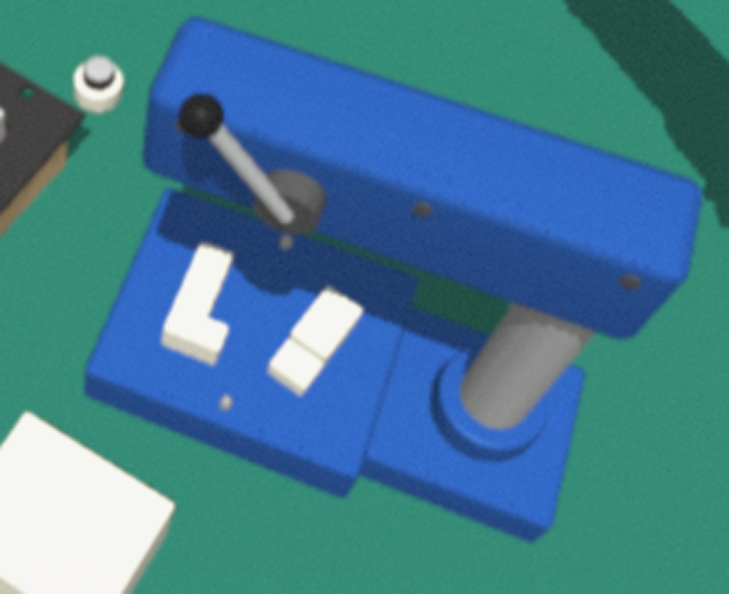

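The crop confirms it: white ell at (200,300) with its foot toward the column, at the far end, and white step at (315,340) with its low end away from the robot. The pins show at (287,242) and (226,402). I'll take the ell first, leaning 38° along its bar.

```bash
cat >> h.py <<'E'
def frame(az,lean):  # tool leaning along azimuth az (deg), closing across it
    a,t=np.radians([az,lean]); y=np.array([-np.sin(a),np.cos(a),0]); z=np.array([np.sin(t)*np.cos(a),np.sin(t)*np.sin(a),-np.cos(t)])
    return np.stack([np.cross(y,z),y,z],1)
def g(G,az,lean,back=0):
    F=frame(az,lean); goto(np.array(G)+F[:,2]*(.008-back),Rm=F)
E
python3 - <<'E'
from h import *
g([.5535,.1424,.083],11.4,38,.13)
E
```

```text
rows [-1.525 -1.227  0.253] [-0.067 -0.204 -0.194] n_shift 11.831630523011075 n_turn 7.280683042386762
```

```bash
python3 -m creep '[[[-0.2,-0.16,0.0,0,0,0,0.7],[-0.4,-0.32,0.02,-0.01,-0.04,-0.04,0.7],[-0.55,-0.45,0.04,-0.03,-0.08,-0.08,0.7],[-0.7,-0.58,0.07,-0.04,-0.12,-0.12,0.7],[-0.85,-0.7,0.1,-0.054,-0.16,-0.155,0.7],[-1.0,-0.8,0.12,-0.067,-0.204,-0.194,0.7],[-1.0,-0.8,0.12,-0.067,-0.204,-0.194,0.7],[-1.0,-0.8,0.12,-0.067,-0.204,-0.194,0.7]]]'
python3 - <<'E'
from h import *
g([.5535,.1424,.083],11.4,38,.13); print(state()['q'].round(2))
E
```

```text
t: 1.97
position: [0.4028, 0.2855, 0.2136]
eef_rot: [3.121, 0.608, -3.012]
ft_force: [1.3, 0.0, 0.0]
opening: 0.697
grasp_force: 0.0
rows [-0.105 -0.671  0.228] [-0.007 -0.018 -0.018] n_shift 4.295367124380523 n_turn 0.6540683592398953
[-1.08  0.03  0.16  2.33  0.94  0.5   0.01]
```

```bash
python3 -m creep '[[[-0.03,-0.17,0.05,0,0,0,0.7],[-0.06,-0.34,0.11,-0.007,-0.018,-0.018,0.7],[-0.08,-0.5,0.17,-0.007,-0.018,-0.018,0.7],[-0.105,-0.671,0.228,-0.007,-0.018,-0.018,0.7],[-0.105,-0.671,0.228,-0.007,-0.018,-0.018,0.7],[-0.105,-0.671,0.228,-0.007,-0.018,-0.018,0.7],[-0.105,-0.671,0.228,-0.007,-0.018,-0.018,0.7],[-0.105,-0.671,0.228,-0.007,-0.018,-0.018,0.7]]]'
python3 - <<'E'
from h import *
g([.5535,.1424,.083],11.4,38,.13);g([.5535,.1424,.083],11.4,38,.0); print(state()['q'].round(2))
snap('scene','d.png')
E
```

```text
t: 2.63
position: [0.4666, 0.1612, 0.1855]
eef_rot: [-3.124, 0.663, -2.936]
ft_force: [-0.6, -0.5, -0.1]
opening: 0.701
grasp_force: 0.0
rows [-0.004 -0.142  0.038] [-0.004 -0.     0.002] n_shift 0.8809619240983588 n_turn 0.11680280122801198
rows [-0.004 -0.135  0.557] [-0.004 -0.     0.002] n_shift 3.43883850112307 n_turn 0.11680280122801198
[-0.37  0.05 -0.15  2.43  1.45  0.22 -0.13]
```

View pics/d.png

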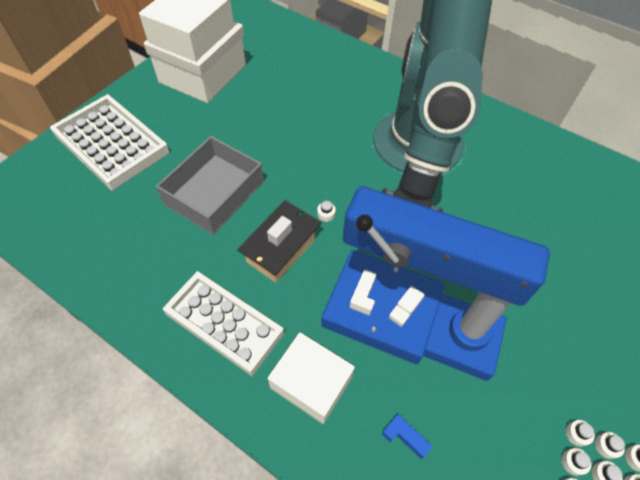

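The arm stands in front of the head, clear of it, and the offcuts have not moved. Now I'll advance along the tool axis.

```bash
python3 -m creep '[[[0,-0.07,0.02,0,0,0,0.7],[0,-0.135,0.04,0,0,0,0.7],[-0.004,-0.135,0.16,-0.004,0,0.002,0.7],[-0.004,-0.135,0.28,-0.004,0,0.002,0.7],[-0.004,-0.135,0.36,-0.004,0,0.002,0.7],[-0.004,-0.135,0.36,-0.004,0,0.002,0.7],[-0.004,-0.135,0.36,-0.004,0,0.002,0.7]]]'
python3 - <<'E'
from h import *
g([.5535,.1424,.083],11.4,38,.0); print(state()['q'].round(2))
E
```

```text
t: 3.27
position: [0.5291, 0.1382, 0.1108]
eef_rot: [3.14, 0.658, -2.944]
ft_force: [-0.8, -0.6, 0.2]
opening: 0.704
grasp_force: 0.0
rows [-0.011 -0.003  0.18 ] [ 0.    -0.002 -0.   ] n_shift 1.0840543194419618 n_turn 0.04549296592212583
[ 0.05  0.35 -0.47  2.35  2.24  0.3  -0.75]
```

```bash
python3 -m creep '[[[-0.005,0,0.08,0,0,0,0.7],[-0.01,0,0.14,0,0,0,0.7],[-0.011,-0.003,0.18,0,0,0,0.7],[-0.011,-0.003,0.18,0,0,0,0.7],[-0.011,-0.003,0.18,0,0,0,0.2],[-0.011,-0.003,0.18,0,0,0,0.0],[-0.011,-0.003,0.18,0,0,0,0.0],[-0.011,-0.003,0.18,0,0,0,0.0],[-0.011,-0.003,0.18,0,0,0,0.0],[-0.011,-0.003,0.18,0,0,0,0.0],[-0.011,-0.003,0.18,0,0,0,0.0]]]'
python3 - <<'E'
from h import *
F=frame(11.4,38)
G=np.array([.5535,.1424,.083])+F[:,2]*.008
goto(G+[0,0,.04],Rm=F)
goto(G+[-.07,-.03,.09],Rm=F)
E
```

```text
t: 4.18
position: [0.5574, 0.1435, 0.0826]
eef_rot: [-3.14, 0.664, -2.942]
ft_force: [-6.3, -1.4, 10.2]
opening: 0.311
grasp_force: 60.3
rows [-0.087 -0.001 -0.105] [-0.  0.  0.] n_shift 0.8174820646337019 n_turn 0.009977641538032551
rows [ 0.025 -0.064 -0.446] [-0.  0.  0.] n_shift 2.708111828123462 n_turn 0.009977641538032551
```

```bash
python3 -m creep '[[[-0.04,0,-0.05,0,0,0,0],[-0.09,0,-0.12,0,0,0,0],[-0.09,0,-0.12,0,0,0,0],[-0.09,-0.15,-0.2,0,0,0,0],[-0.08,-0.31,-0.28,0,0,0,0],[-0.08,-0.47,-0.32,0,0,0,0],[-0.08,-0.63,-0.34,0,0,0,0],[-0.08,-0.79,-0.36,0,0,0,0],[-0.08,-0.9,-0.36,0,0,0,0],[-0.08,-0.9,-0.36,0,0,0,0]]]'
python3 - <<'E'
from h import *
s=state();print(s['grasp_force'],s['q'].round(2))
F=frame(0,38)
goto([.5,-.40,.19],Rm=F)
goto([.5,-.40,.085],Rm=F)
E
```

```text
t: 5.02
position: [0.5543, 0.0191, 0.1452]
eef_rot: [-3.139, 0.656, -2.942]
ft_force: [-0.1, 0.8, -1.3]
opening: 0.317
grasp_force: 59.3
59.30992841720581 [ 0.78  0.38 -0.92  2.3   1.9   0.19 -0.08]
rows [ 0.324 -1.601 -0.47 ] [ 0.038 -0.002  0.05 ] n_shift 10.192012371745323 n_turn 1.5885147534549204
rows [ 0.58  -1.6   -0.138] [ 0.038 -0.002  0.05 ] n_shift 10.237626203709782 n_turn 1.5885147534549204
```

Run:
```python
from h import *
F=frame(0,15)
goto([.5,-.15,.21],Rm=F)
goto([.5,-.22,.21],Rm=F)
```

```text
rows [ 0.117 -0.621 -0.415] [0.028 0.125 0.057] n_shift 4.534328537217536 n_turn 3.526089552550809
rows [ 0.161 -0.896 -0.449] [0.028 0.125 0.057] n_shift 6.0824126691315 n_turn 3.526089552550809
```

```bash
python3 -m creep '[[[0.02,-0.14,-0.12,0,0,0,0],[0.05,-0.27,-0.2,0.007,0.03,0.015,0],[0.08,-0.4,-0.3,0.014,0.06,0.03,0],[0.1,-0.53,-0.38,0.02,0.09,0.045,0],[0.12,-0.66,-0.42,0.028,0.125,0.057,0],[0.14,-0.78,-0.44,0.028,0.125,0.057,0],[0.161,-0.896,-0.449,0.028,0.125,0.057,0],[0.161,-0.896,-0.449,0.028,0.125,0.057,0],[0.161,-0.896,-0.449,0.028,0.125,0.057,0]]]'
python3 - <<'E'
from h import *
s=state();print(s['grasp_force'],s['q'].round(2))
F=frame(0,15)
goto([.5,-.40,.19],Rm=F)
goto([.5,-.40,.075],Rm=F)
E
```

```text
t: 5.77
position: [0.5104, -0.1851, 0.202]
eef_rot: [3.137, 0.256, 3.141]
ft_force: [1.4, -0.4, -1.2]
opening: 0.315
grasp_force: 59.2
59.23211395740509 [ 1.34  0.47 -1.22  2.    0.56  0.78  1.42]
rows [ 0.052 -0.86   0.032] [ 0.001 -0.002 -0.   ] n_shift 5.1681019506777215 n_turn 0.05441599691830863
rows [ 0.168 -0.862  0.477] [ 0.001 -0.002 -0.   ] n_shift 5.991343720169137 n_turn 0.05441599691830863
```

```bash
python3 -m creep '[[[0.01,-0.15,0,0,0,0,0],[0.02,-0.3,0,0,0,0,0],[0.03,-0.45,0.01,0,0,0,0],[0.04,-0.6,0.02,0,0,0,0],[0.05,-0.75,0.03,0,0,0,0],[0.052,-0.86,0.032,0,0,0,0],[0.052,-0.86,0.032,0,0,0,0],[0.09,-0.86,0.17,0,0,0,0],[0.13,-0.86,0.32,0,0,0,0],[0.168,-0.862,0.477,0,0,0,0],[0.168,-0.862,0.477,0,0,0,0],[0.168,-0.862,0.477,0,0,0,0]]]'
python3 - <<'E'
from h import *
s=state();print(s['grasp_force'],s['q'].round(2))
goto([.5,-.40,.075])
E
```

```text
t: 6.77
position: [0.4999, -0.3992, 0.0739]
eef_rot: [3.141, 0.259, -3.141]
ft_force: [0.4, 0.2, 0.2]
opening: 0.31
grasp_force: 59.4
59.367279410362244 [ 1.41  0.81 -0.98  1.82  0.78  0.71  1.66]
rows [-0.001 -0.003 -0.004] [0. 0. 0.] n_shift 0.031830664548882295 n_turn 0.0
```

```bash
python3 -m creep '[[[0.015,0,0.06,0,0,0,0],[0.03,0,0.116,0,0,0,0],[0.03,0,0.116,0,0,0,0],[0.03,0,0.116,0,0,0,0.5],[0.03,0,0.116,0,0,0,0.5],[0.03,0,0.116,0,0,0,0.5],[0,0,0,0,0,0,0.5],[-0.04,0,-0.14,0,0,0,0.5],[-0.08,0,-0.28,0,0,0,0.5],[-0.1,0,-0.4,0,0,0,0.5],[-0.1,0.12,-0.45,0,0,0,0.6],[-0.1,0.25,-0.5,0,0,0,0.7]]]'
python3 - <<'E'
from h import *
p,d=snap('scene');W=cloud('scene',d)
print([ (np.round(r['centre'],3),round(r['conf'],2)) for l in('offcut_ell','offcut_step') for r in search_frame('scene',l)])
hsv=cv2.cvtColor(p,cv2.COLOR_RGB2HSV);z=W[...,2]
wh=(hsv[...,1]<60)&(hsv[...,2]>120)
m=wh&(abs(W[...,0]-.54)<.06)&(abs(W[...,1]-.245)<.04)&(z>.084)&(z<.1);r=cv2.minAreaRect(W[m][:,:2].astype(np.float32));print('step hi',r)
m=wh&(abs(W[...,0]-.5)<.1)&(abs(W[...,1]+.37)<.085)&(z<.08)&(z>.008);print('bin',m.sum(),W[m].mean(0),z[m].max())
s=state();print(s['q'].round(2))
goto([.43,.0,.22],Rm=frame(-4.3,25))
E
```

```text
t: 7.77
position: [0.492, -0.3383, 0.203]
eef_rot: [-3.14, 0.263, 3.139]
ft_force: [0.2, 1.4, -0.1]
opening: 0.699
grasp_force: 0.0
[(array([ 0.506, -0.391,  0.036]), 0.82), (array([0.767, 0.384, 0.03 ]), 0.64), (array([0.544, 0.242, 0.09 ]), 0.58)]
step hi ((0.5234412550926208, 0.24630524218082428), (0.03401177376508713, 0.05947655811905861), 86.1235122680664)
bin 742 [ 0.49811191 -0.3890081   0.02622901] 0.07970143165974286
[ 1.52  0.59 -1.19  1.86  0.59  0.85  1.69]
rows [ 0.219  1.344 -0.134] [ 0.007 -0.056  0.024] n_shift 8.202429748034692 n_turn 1.5283338178995083
```

```bash
python3 -m creep '[[[0.03,0.15,-0.02,0,0,0,0.7],[0.06,0.3,-0.04,0,-0.01,0,0.7],[0.09,0.45,-0.05,0,-0.02,0,0.7],[0.12,0.6,-0.06,0,-0.03,0.01,0.7],[0.14,0.75,-0.07,0,-0.04,0.01,0.7],[0.16,0.9,-0.09,0.007,-0.056,0.024,0.7],[0.16,1.0,-0.1,0.007,-0.056,0.024,0.7],[0.16,1.0,-0.1,0.007,-0.056,0.024,0.7]]]'
python3 - <<'E'
from h import *
s=state();print(s['q'].round(2))
g([.5234,.2463,.083],-4,38,.13)
E
```

```text
t: 8.58
position: [0.4466, -0.0837, 0.2154]
eef_rot: [-3.14, 0.438, 3.065]
ft_force: [0.8, 0.7, 0.7]
opening: 0.7
grasp_force: 0.0
[ 1.47 -0.08 -1.26  2.31 -0.3   0.44  1.93]
rows [0.148 1.338 0.089] [-0.002 -0.072 -0.002] n_shift 8.08689503706433 n_turn 1.800974845361483
```

```bash
python3 -m creep '[[[0.02,0.16,0.01,0,-0.01,0,0.7],[0.04,0.32,0.02,0,-0.02,0,0.7],[0.06,0.48,0.03,0,-0.03,0,0.7],[0.08,0.64,0.04,0,-0.04,0,0.7],[0.1,0.8,0.05,0,-0.05,0,0.7],[0.13,1.0,0.07,-0.002,-0.072,-0.002,0.7],[0.13,1.0,0.07,-0.002,-0.072,-0.002,0.7],[0.13,1.0,0.07,-0.002,-0.072,-0.002,0.7]]]'
python3 - <<'E'
from h import *
s=state();print(s['q'].round(2))
g([.5234,.2463,.083],-4,38,.13)
g([.5234,.2463,.083],-4,38,.05)
E
```

```text
t: 9.25
position: [0.4433, 0.0364, 0.1968]
eef_rot: [-3.101, 0.588, 3.061]
ft_force: [-0.4, 0.2, -0.5]
opening: 0.699
grasp_force: 0.0
[ 1.03 -0.1  -1.27  2.43  0.61  0.23  0.66]
rows [ 0.08   0.86  -0.003] [-0.015 -0.024 -0.002] n_shift 5.178264548970158 n_turn 0.7171128937313139
rows [0.055 0.875 0.315] [-0.015 -0.024 -0.002] n_shift 5.587339356923074 n_turn 0.7171128937313139
```

```bash
python3 -m creep '[[[0.01,0.16,0,0,0,0,0.7],[0.03,0.32,0,0,-0.01,0,0.7],[0.05,0.48,0,0,-0.01,0,0.7],[0.06,0.64,0,-0.01,-0.02,0,0.7],[0.08,0.86,0,-0.015,-0.024,-0.002,0.7],[0.08,0.86,0,-0.015,-0.024,-0.002,0.7],[0.08,0.86,0,-0.015,-0.024,-0.002,0.7],[0.08,0.86,0,-0.015,-0.024,-0.002,0.7],[0.08,0.86,0,-0.015,-0.024,-0.002,0.7]]]'
python3 - <<'E'
from h import *
s=state();print(s['q'].round(2))
g([.5234,.2463,.083],-4,38,.13)
g([.5234,.2463,.083],-4,38,.0)
E
```

```text
t: 10.0
position: [0.449, 0.2477, 0.1782]
eef_rot: [3.141, 0.661, 3.069]
ft_force: [0.3, -1.5, 1.8]
opening: 0.702
grasp_force: 0.0
[ 0.22  0.41 -1.22  2.29  1.43  0.91 -0.48]
rows [ 0.     0.015 -0.005] [-0.    -0.001 -0.001] n_shift 0.09519852576224451 n_turn 0.024817970402614666
rows [-0.001  0.015  0.515] [-0.    -0.001 -0.001] n_shift 3.089156494168122 n_turn 0.024817970402614666
```

```bash
python3 -m creep '[[[0,0.015,0.12,0,0,0,0.7],[0,0.015,0.24,0,0,0,0.7],[0,0.015,0.36,0,0,0,0.7],[0,0.015,0.46,0,0,0,0.7],[0,0.015,0.505,0,0,0,0.7],[0,0.015,0.505,0,0,0,0.7],[0,0.015,0.505,0,0,0,0.1],[0,0.015,0.505,0,0,0,0],[0,0.015,0.505,0,0,0,0],[0,0.015,0.505,0,0,0,0],[0,0.015,0.505,0,0,0,0],[0,0.015,0.505,0,0,0,0]]]'
python3 - <<'E'
from h import *
s=state();print(s['q'].round(2))
p=s['position']
goto(p+[0,0,.045])
F=frame(0,36)
goto([p[0]-.02,.05,.165],Rm=F)
E
```

```text
t: 11.0
position: [0.5261, 0.2453, 0.0801]
eef_rot: [3.14, 0.663, 3.07]
ft_force: [-6.1, -2.3, 9.0]
opening: 0.387
grasp_force: 60.7
[ 0.1   0.7  -0.97  2.2   1.78  0.96 -0.62]
rows [-0.111  0.    -0.142] [0. 0. 0.] n_shift 1.0791366906474822 n_turn 0.0
rows [-0.19  -0.784 -0.284] [-0.013  0.011 -0.018] n_shift 5.12998149933295 n_turn 0.6281354305443939
```

```bash
python3 -m creep '[[[-0.06,0,-0.08,0,0,0,0],[-0.111,0,-0.142,0,0,0,0],[-0.111,0,-0.16,0,0,0,0],[-0.13,-0.15,-0.2,0,0,0,0],[-0.14,-0.3,-0.22,0,0,0,0],[-0.16,-0.45,-0.24,0,0,0,0],[-0.18,-0.6,-0.26,-0.01,0.01,-0.01,0],[-0.19,-0.75,-0.28,-0.013,0.011,-0.018,0],[-0.19,-0.9,-0.3,-0.013,0.011,-0.018,0],[-0.19,-0.9,-0.3,-0.013,0.011,-0.018,0],[-0.19,-0.9,-0.3,-0.013,0.011,-0.018,0]]]'
python3 - <<'E'
from h import *
s=state();print(s['q'].round(2),s['grasp_force'])
goto([.5,-.20,.21],Rm=frame(0,15))
E
```

```text
t: 11.92
position: [0.5009, 0.0166, 0.1674]
eef_rot: [-3.138, 0.627, 3.137]
ft_force: [0.0, 0.7, -1.1]
opening: 0.383
grasp_force: 60.1
[ 0.85  0.22 -1.06  2.39  1.55  0.27 -0.03] 60.07836475968361
rows [-0.1   -0.867 -0.134] [-0.002  0.116 -0.002] n_shift 5.293387668420845 n_turn 2.9257352964482193
```

```bash
python3 -m creep '[[[-0.05,-0.1,-0.06,0,0.02,0,0],[-0.07,-0.25,-0.1,0,0.05,0,0],[-0.1,-0.4,-0.134,0,0.08,0,0],[-0.1,-0.55,-0.134,0,0.116,0,0],[-0.1,-0.7,-0.134,0,0.116,0,0],[-0.1,-0.85,-0.134,0,0.116,0,0],[-0.1,-1.0,-0.134,0,0.116,0,0],[-0.1,-1.0,-0.134,0,0.116,0,0],[-0.1,-1.0,-0.134,0,0.116,0,0]]]'
python3 - <<'E'
from h import *
s=state();print(s['q'].round(2),s['grasp_force'])
F=frame(0,15)
goto([.5,-.335,.19],Rm=F)
goto([.5,-.335,.06],Rm=F)
E
```

```text
t: 12.67
position: [0.5046, -0.1881, 0.204]
eef_rot: [3.138, 0.26, -3.141]
ft_force: [1.0, -0.6, -0.6]
opening: 0.382
grasp_force: 60.0
[ 1.35  0.44 -1.21  2.01  0.51  0.76  1.46] 60.04214733839035
rows [ 0.032 -0.588  0.047] [ 0.001 -0.001  0.   ] n_shift 3.5412319202215157 n_turn 0.03767735794218164
rows [ 0.166 -0.59   0.55 ] [ 0.001 -0.001  0.   ] n_shift 4.934743567675881 n_turn 0.03767735794218164
```

```bash
python3 -m creep '[[[0.01,-0.15,0.01,0,0,0,0],[0.02,-0.3,0.02,0,0,0,0],[0.03,-0.45,0.03,0,0,0,0],[0.032,-0.588,0.047,0,0,0,0],[0.032,-0.588,0.047,0,0,0,0],[0.07,-0.588,0.2,0,0,0,0],[0.11,-0.588,0.35,0,0,0,0],[0.15,-0.588,0.5,0,0,0,0],[0.166,-0.59,0.55,0,0,0,0],[0.166,-0.59,0.55,0,0,0,0],[0.166,-0.59,0.55,0,0,0,0.55],[0.166,-0.59,0.55,0,0,0,0.55]]]'
python3 -m creep '[[[0,0,0,0,0,0,0.55],[-0.03,0,-0.1,0,0,0,0.55],[-0.07,0,-0.24,0,0,0,0.55],[-0.11,0,-0.38,0,0,0,0.6],[-0.15,0,-0.52,0,0,0,0.6],[-0.15,0,-0.52,0,0,0,0.6]]]'
python3 - <<'E'
from h import *
p,d=snap('scene','e.png');W=cloud('scene',d)
hsv=cv2.cvtColor(p,cv2.COLOR_RGB2HSV);z=W[...,2]
wh=(hsv[...,1]<60)&(hsv[...,2]>120)&(abs(W[...,0]-.5)<.1)&(abs(W[...,1]+.37)<.08)&(z<.075)&(z>.008)
n,l,st,c=cv2.connectedComponentsWithStats(wh.astype(np.uint8))
for i in range(1,n):
    if st[i,4]>100: print(st[i],c[i].round(),W[l==i].mean(0),np.percentile(z[l==i],95))
S=W
def rect(m,n,W):
    r=cv2.minAreaRect(W[m][:,:2].astype(np.float32));print(n,m.sum(),r,np.median(W[m][:,2]))
for n in('scene','top'):
    p,d=snap(n);W=cloud(n,d);hsv=cv2.cvtColor(p,cv2.COLOR_RGB2HSV);z=W[...,2]
    rect((hsv[...,2]<90)&(abs(W[...,0]-.543)<.13)&(abs(W[...,1]+.11)<.1)&(abs(z-.058)<.008),'plate',W)
    rect((abs(W[...,0]-.55)<.08)&(abs(W[...,1]+.1)<.06)&(z>.09)&(z<.11),'block',W)
s=state();print(s['q'].round(2)); 
g([.542,-.1095,.086],0,38,.12)
E
```

```text
t: 13.67
position: [0.5005, -0.3346, 0.0618]
eef_rot: [-3.14, 0.265, 3.141]
ft_force: [-0.0, 0.1, 1.2]
opening: 0.549
grasp_force: 0.0
t: 14.17
position: [0.5043, -0.3353, 0.2026]
eef_rot: [-3.135, 0.269, -3.141]
ft_force: [0.8, 0.6, 1.0]
opening: 0.6
grasp_force: 0.0
[192 162  34  36 544] [208. 180.] [ 0.50008722 -0.39260599  0.02902798] 0.038261847464409374
[208 176  33  31 384] [223. 191.] [ 0.50424238 -0.33437793  0.0295618 ] 0.03781690570793001
plate 2454 ((0.5438413023948669, -0.10895181447267532), (0.11983416974544525, 0.1901201456785202), 89.43685150146484) 0.05817468594789521
block 286 ((0.5434373021125793, -0.10979637503623962), (0.060899969190359116, 0.03222259134054184), 0.0805635005235672) 0.09789022034786221
plate 2462 ((0.5415938496589661, -0.11049607396125793), (0.12045948952436447, 0.1875653862953186), 89.81163024902344) 0.05641077355077273
block 233 ((0.5407224893569946, -0.10936617106199265), (0.028597166761755943, 0.05823592096567154), 89.73030853271484) 0.0960977378344352
[ 1.47  0.59 -1.14  1.86  0.57  0.83  1.69]
rows [0.134 0.901 0.052] [-0.001 -0.127 -0.   ] n_shift 5.472152153235911 n_turn 3.2029503276870663
```

View pics/e.png

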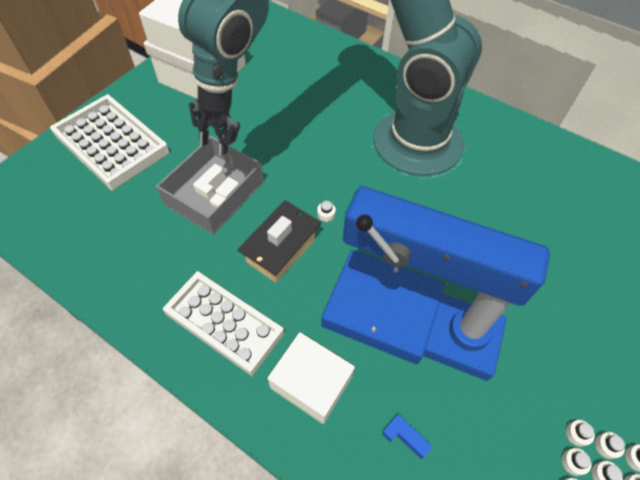

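Both offcuts lie in the bin at (208,180) and (223,191), and the bed is empty. Plate next.

```bash
python3 -m creep '[[[0.02,0.15,0.01,0,-0.02,0,0.7],[0.04,0.3,0.02,0,-0.04,0,0.7],[0.06,0.45,0.03,0,-0.06,0,0.7],[0.08,0.6,0.03,0,-0.08,0,0.7],[0.11,0.75,0.04,0,-0.1,0,0.7],[0.134,0.901,0.03,0,-0.116,0,0.7],[0.134,0.901,0.03,0,-0.116,0,0.7],[0.134,0.901,0.03,0,-0.116,0,0.7],[0.134,0.901,0.03,0,-0.116,0,0.7]]]'
python3 - <<'E'
from h import *
s=state();print(s['q'].round(2))
g([.5425,-.1095,.0915],0,36,.12)
g([.5425,-.1095,.0915],0,36,.03)
g([.5425,-.1095,.0915],0,36,.0)
E
```

```text
t: 15.07
position: [0.4804, -0.1209, 0.1654]
eef_rot: [-3.123, 0.596, 3.141]
ft_force: [0.2, -0.8, 0.0]
opening: 0.701
grasp_force: 0.0
[ 1.43  0.32 -1.27  2.37  1.17  0.19  0.72]
rows [-0.025  0.044 -0.065] [-0.006 -0.01  -0.   ] n_shift 0.4938315615074116 n_turn 0.30014775996157467
rows [-0.037  0.051  0.295] [-0.006 -0.01  -0.   ] n_shift 1.8090431106150584 n_turn 0.30014775996157467
rows [-0.041  0.053  0.415] [-0.006 -0.01  -0.   ] n_shift 2.520419075228225 n_turn 0.30014775996157467
```

```bash
python3 -m creep '[[[-0.025,0.044,-0.04,0,0,0,0.7],[-0.03,0.05,0.06,-0.006,-0.01,0,0.7],[-0.034,0.051,0.16,-0.006,-0.01,0,0.7],[-0.037,0.051,0.24,-0.006,-0.01,0,0.7],[-0.037,0.051,0.295,-0.006,-0.01,0,0.7],[-0.037,0.051,0.295,-0.006,-0.01,0,0.7],[-0.037,0.051,0.295,-0.006,-0.01,0,0.7]]]'
python3 - <<'E'
from h import *
s=state();print(s['q'].round(2))
g([.5425,-.1095,.0915],0,36,.0)
E
```

```text
t: 15.65
position: [0.5307, -0.1095, 0.1076]
eef_rot: [3.14, 0.627, 3.141]
ft_force: [-0.3, 0.2, -0.7]
opening: 0.699
grasp_force: 0.0
[ 1.16  0.57 -1.09  2.32  1.94  0.35  0.03]
rows [-0.     0.     0.112] [ 0. -0. -0.] n_shift 0.6713534817610324 n_turn 0.01365240407443079
```

```bash
python3 -m creep '[[[0,0,0.05,0,0,0,0.7],[0,0,0.09,0,0,0,0.7],[0,0,0.112,0,0,0,0.7],[0,0,0.112,0,0,0,0.7],[0,0,0.112,0,0,0,0.2],[0,0,0.112,0,0,0,0],[0,0,0.112,0,0,0,0],[0,0,0.112,0,0,0,0],[0,0,0.112,0,0,0,0],[0,0,0.112,0,0,0,0],[0,0,0.112,0,0,0,0]]]'
python3 - <<'E'
from h import *
s=state();print(s['q'].round(2))
p=s['position'];goto(p+[0,0,.06])
p,d=snap('scene');W=cloud('scene',d);hsv=cv2.cvtColor(p,cv2.COLOR_RGB2HSV);z=W[...,2]
def rect(m,n,W):
    r=cv2.minAreaRect(W[m][:,:2].astype(np.float32));print(n,m.sum(),r,np.median(W[m][:,2]))
blue=(hsv[...,0]>100)&(hsv[...,0]<128)&(hsv[...,1]>140)
win=np.zeros(z.shape,bool);win[240:370,315:438]=1
m=(blue&win&(abs(z-.06)<.006)).astype(np.uint8)
n,l,st,c=cv2.connectedComponentsWithStats(m);rect(l==1+np.argmax(st[1:,4]),'bed',W)
rect((hsv[...,2]<90)&(abs(W[...,0]-.543)<.13)&(abs(W[...,1]+.11)<.1)&(abs(z-.058)<.008),'plate',W)
pin=(hsv[...,1]<90)&win&(z>.062)&(z<.08)&(abs(W[...,0]-.545)<.1)
n,l,st,c=cv2.connectedComponentsWithStats(pin.astype(np.uint8))
for i in range(1,n): print('pin',st[i],c[i].round(1),W[l==i].mean(0).round(4))
cv2.imwrite('pics/f.png',np.hstack([cv2.resize(p[250:350,310:430,::-1],None,fx=4,fy=4,interpolation=cv2.INTER_CUBIC),cv2.resize(p[190:290,235:315,::-1],None,fx=4,fy=4,interpolation=cv2.INTER_CUBIC)]))
E
```

```text
t: 16.57
position: [0.5464, -0.1102, 0.0878]
eef_rot: [-3.141, 0.628, -3.141]
ft_force: [-7.2, 0.3, 10.2]
opening: 0.337
grasp_force: 60.6
[ 1.13  0.67 -1.08  2.3   2.    0.42  0.01]
rows [-0.141 -0.    -0.194] [0. 0. 0.] n_shift 1.438848920863309 n_turn 0.0
bed 7763 ((0.5436235666275024, 0.1957785040140152), (0.20096345245838165, 0.23994305729866028), 12.13207721710205) 0.06001043310309795
plate 2041 ((0.5431615114212036, -0.10968023538589478), (0.12081173807382584, 0.19154444336891174), 89.34951782226562) 0.058209061846965726
pin [394 265   1   1   1] [394. 265.] [0.4545 0.1687 0.0626]
pin [394 267   4   5  16] [395.6 268.8] [0.4647 0.1778 0.0687]
pin [372 326   4   5  16] [373.4 328.2] [0.6246 0.2128 0.0698]
```

View pics/f.png

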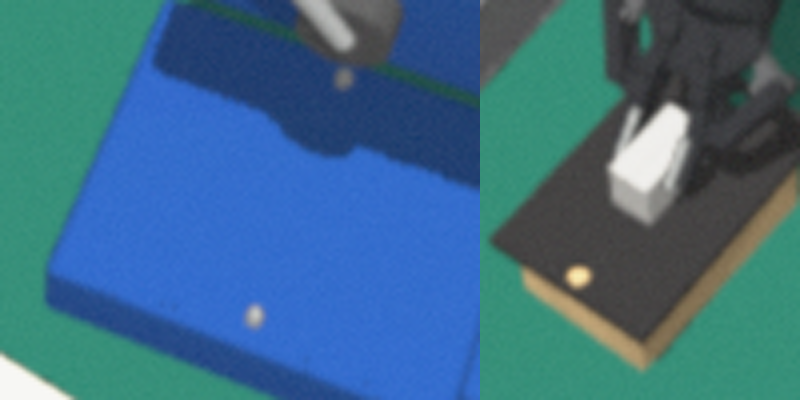

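Pins are at (395,269) and (373,328) in scene, their midpoint agrees with the bed centre, and the plate block sits between the pads. Lift next.

```bash
python3 -m creep '[[[-0.03,0,-0.04,0,0,0,0],[-0.06,0,-0.08,0,0,0,0],[-0.09,0,-0.12,0,0,0,0],[-0.11,0,-0.15,0,0,0,0],[-0.11,0,-0.15,0,0,0,0],[-0.11,0,-0.15,0,0,0,0]]]'
python3 - <<'E'
from h import *
s=state();print(s['q'].round(2),s['grasp_force'])
goto([.52,.03,.13],Rm=frame(12.2,36))
p,d=snap('scene');W=cloud('scene',d);hsv=cv2.cvtColor(p,cv2.COLOR_RGB2HSV);z=W[...,2]
m=(hsv[...,2]<90)&(hsv[...,1]<110)&(abs(W[...,0]-.56)<.12)&(W[...,0]>.56)&(abs(W[...,1]+.11)<.075)&(z>.07)&(z<.13)
P=W[m]; A=np.c_[P[:,:2]-[.543,-.11],np.ones(len(P))]; 
for _ in range(4):
    c,*_2=np.linalg.lstsq(A,P[:,2],rcond=None); k=abs(A@c-P[:,2])<.004; P=P[k];A=A[k]
print(len(P),'tilt dz/dx,dz/dy,z0',c)
E
```

```text
t: 17.12
position: [0.5465, -0.1106, 0.1339]
eef_rot: [-3.14, 0.628, -3.141]
ft_force: [-0.6, 0.2, -3.3]
opening: 0.337
grasp_force: 60.5
[ 1.12  0.48 -1.04  2.28  1.72  0.26  0.19] 60.45040011405945
rows [ 0.095  0.562 -0.051] [-0.04  -0.    -0.055] n_shift 3.431369061145845 n_turn 1.7114807212344714
1269 tilt dz/dx,dz/dy,z0 [-0.00650924 -0.00307315  0.10467235]
```

```bash
python3 -m creep '[[[0.02,0.1,-0.01,0,0,0,0],[0.04,0.2,-0.02,-0.01,0,-0.014,0],[0.05,0.3,-0.03,-0.02,0,-0.028,0],[0.07,0.4,-0.04,-0.03,0,-0.042,0],[0.08,0.5,-0.05,-0.04,0,-0.055,0],[0.095,0.562,-0.051,-0.04,0,-0.055,0],[0.095,0.562,-0.051,-0.04,0,-0.055,0],[0.095,0.562,-0.051,-0.04,0,-0.055,0]]]'
python3 - <<'E'
from h import *
s=state();print(s['q'].round(2),s['grasp_force'])
F=frame(12.2,36)
goto([.52,.185,.118],Rm=F)
goto([.547,.1957,.117],Rm=F)
E
```

```text
t: 17.83
position: [0.5195, 0.0323, 0.1298]
eef_rot: [3.14, 0.627, -2.925]
ft_force: [0.5, -0.7, -4.1]
opening: 0.339
grasp_force: 60.7
[ 0.97  0.5  -1.18  2.36  1.83  0.35  0.04] 60.74923753738403
rows [-0.08   0.596  0.117] [ 0.001 -0.     0.001] n_shift 3.6725349552974778 n_turn 0.042150681924341175
rows [-0.171  0.614  0.188] [ 0.001 -0.     0.001] n_shift 3.984989396874133 n_turn 0.042150681924341175
```

```bash
python3 -m creep '[[[-0.01,0.1,0.02,0,0,0,0],[-0.03,0.2,0.04,0,0,0,0],[-0.04,0.3,0.06,0,0,0,0],[-0.06,0.4,0.08,0,0,0,0],[-0.07,0.5,0.1,0,0,0,0],[-0.08,0.596,0.117,0,0,0,0],[-0.11,0.6,0.14,0,0,0,0],[-0.14,0.61,0.165,0,0,0,0],[-0.171,0.614,0.188,0.001,0,0.001,0],[-0.171,0.614,0.188,0.001,0,0.001,0],[-0.171,0.614,0.188,0.001,0,0.001,0],[-0.171,0.614,0.188,0.001,0,0.001,0]]]'
python3 - <<'E'
from h import *
s=state();print(s['q'].round(2),s['grasp_force'])
F=frame(12.2,36)
goto([.547,.1957,.117],Rm=F)
goto([.547,.1957,.097],Rm=F)
p,d=snap('scene');W=cloud('scene',d);hsv=cv2.cvtColor(p,cv2.COLOR_RGB2HSV);z=W[...,2]
m=(hsv[...,2]<95)&(hsv[...,1]<110)&(abs(W[...,0]-.545)<.13)&(abs(W[...,1]-.2)<.1)&(abs(z-.088)<.006)
r=cv2.minAreaRect(W[m][:,:2].astype(np.float32));print(m.sum(),r,np.median(z[m]))
cv2.imwrite('pics/g.png',cv2.resize(p[230:370,310:450,::-1],None,fx=4,fy=4,interpolation=cv2.INTER_CUBIC))
E
```

```text
t: 18.83
position: [0.5483, 0.1928, 0.1171]
eef_rot: [-3.141, 0.627, -2.934]
ft_force: [-0.6, -1.0, -2.9]
opening: 0.339
grasp_force: 61.0
[ 0.5   0.66 -1.16  2.24  1.79  0.7  -0.16] 61.047881841659546
rows [ 0.002  0.012 -0.001] [-0.001 -0.    -0.001] n_shift 0.07645819034751859 n_turn 0.04122645767642518
rows [0.049 0.012 0.064] [-0.001 -0.    -0.001] n_shift 0.4877937904132437 n_turn 0.04122645767642518
2566 ((0.5489609837532043, 0.19319066405296326), (0.1860775649547577, 0.118020199239254), 11.341446876525879) 0.08740793730599844
```

View pics/g.png

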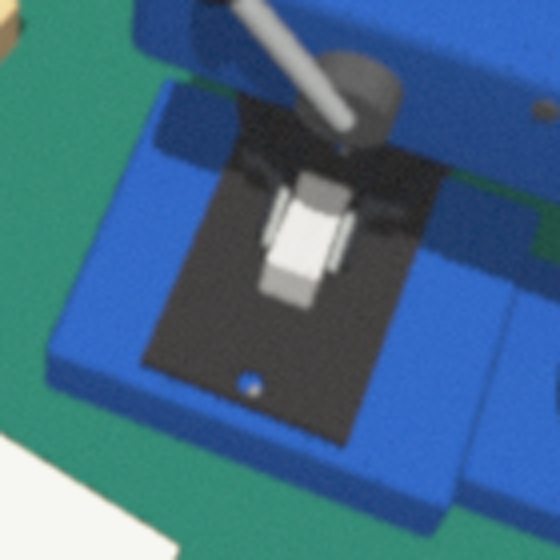

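The far hole is at crop (250,385), with the pin tip showing at (255,390), slightly off-centre. I'll measure the offset.

```bash
cat > pl.py <<'E'
from h import *
def ray(u,v,zz):
    m=camera_model('scene');K=np.array(m['camera_matrix']);T=np.array(m['cam_to_world'])
    r=T[:3,:3]@np.linalg.solve(K,[u,v,1]);o=T[:3,3];return o+r*(zz-o[2])/r[2]
def plate():
    p,d=snap('scene');W=cloud('scene',d);hsv=cv2.cvtColor(p,cv2.COLOR_RGB2HSV);z=W[...,2]
    m=((hsv[...,2]<95)&(hsv[...,1]<110)&(abs(W[...,0]-.545)<.13)&(abs(W[...,1]-.2)<.1)&(abs(z-.078)<.018)).astype(np.uint8)
    m=cv2.morphologyEx(m,cv2.MORPH_OPEN,np.ones((3,3)))
    zt=np.median(z[m>0]);print('ztop',zt)
    a=np.radians(12.2);ex=np.array([np.cos(a),np.sin(a)]);ey=np.array([-ex[1],ex[0]])
    P=W[m>0][:,:2]-[.544,.1957];X=P@ex;Y=P@ey
    lo,hi=[],[]
    xs=np.arange(-.03,.085,.006)
    for x in xs:
        k=abs(X-x)<.004;lo.append(np.percentile(Y[k],1.5));hi.append(np.percentile(Y[k],98.5))
    mid=(np.array(lo)+hi)/2;f=np.polyfit(xs,mid,1);print('yaw err deg',np.degrees(f[0]),'y off',f[1],'width',np.mean(np.array(hi)-lo))
    print('edge slopes',np.degrees(np.polyfit(xs,lo,1)[0]),np.degrees(np.polyfit(xs,hi,1)[0]))
    ends=[np.percentile(X[abs(Y-y)<.004],98.5) for y in np.arange(-.045,.046,.01)]
    print('x off',np.median(ends)-.095)
    h=((p[...,2]>100)|(p[...,0]>100))[315:336,364:382]
    n,l,st,c=cv2.connectedComponentsWithStats(h.astype(np.uint8));
    for i in range(1,n):
        q=ray(c[i][0]+364,c[i][1]+315,zt-.004)[:2]-[.544,.1957];print('hole',st[i],q@ex-.082,q@ey)
E
python3 -c "
from pl import *
plate();F=frame(12.2,36);print((F.T@[.001*np.cos(np.radians(12.2)),.001*np.sin(np.radians(12.2)),0]/.25).round(4),(F.T@[0,0,.001]/.25).round(4))"
```

```text
ztop 0.08737608534621633
yaw err deg -0.8788626466934722 y off -0.0031280822990956063 width 0.11257635847154368
edge slopes -0.33567835764958476 -1.422046935737372
x off -0.0005256001770691382
hole [ 5  8  7  6 35] 0.0009771390048921025 -0.004419147057203227
hole [ 0 14 18  7 70] 0.019629061305111745 -0.003626933190377887
[-0.0032  0.      0.0024] [-0.0024  0.     -0.0032]
```

```bash
python3 -m creep '[[[0.006,0.012,-0.005,-0.0026,0,-0.0036,0],[0.006,0.012,-0.005,-0.0026,0,-0.0036,0],[0.006,0.012,-0.005,-0.0026,0,-0.0036,0],[0.006,0.012,-0.005,-0.0026,0,-0.0036,0]]]'
python3 -c "
from pl import *
plate()"
```

```text
t: 19.27
position: [0.5458, 0.1961, 0.1174]
eef_rot: [-3.141, 0.628, -2.919]
ft_force: [0.9, -0.0, -3.8]
opening: 0.343
grasp_force: 61.1
ztop 0.08760981824332659
yaw err deg -0.24518943877714292 y off 0.0004936513034473067 width 0.11201051654470599
edge slopes 0.36331977069876226 -0.853698648253058
x off -0.0022554933893744328
hole [ 7  8  8  6 36] -0.0005216656283777571 0.0004286380653251397
hole [ 0 13 18  8 84] 0.018697266257401063 -0.002873149742682205
```

Aligned to within 1 mm; I'll lower slowly.

```bash
python3 -m creep '[[[0.006,0,0.008,0,0,0,0],[0.012,0,0.016,0,0,0,0],[0.017,0,0.022,0,0,0,0],[0.022,0,0.029,0,0,0,0],[0.026,0,0.035,0,0,0,0],[0.031,0,0.042,0,0,0,0],[0.036,0,0.048,0,0,0,0],[0.041,0,0.054,0,0,0,0],[0.041,0,0.054,0,0,0,0],[0.041,0,0.054,0,0,0,0]]]'
python3 -c "
from pl import *
plate()"
```

```text
t: 20.15
position: [0.5454, 0.1961, 0.1003]
eef_rot: [3.141, 0.627, -2.919]
ft_force: [-0.1, 0.0, -3.6]
opening: 0.34
grasp_force: 61.1
ztop 0.07057677020152242
yaw err deg -0.05797169301023113 y off 0.000662076612058586 width 0.11206636717445262
edge slopes 0.45009293497374053 -0.5660363209941921
x off -0.0022436451070003416
hole [ 7 11  7  6 33] -0.0010521600812663234 0.0009034078840188438
hole [ 0 16 13  5 37] 0.015674801508867353 -0.006746932400389776
```

```bash
python3 -m creep '[[[0.003,0,0.003,0,0,0,0],[0.005,0,0.006,0,0,0,0],[0.007,0,0.009,0,0,0,0],[0.008,0,0.011,0,0,0,0],[0.008,0,0.011,0,0,0,0]]]'
python3 -c "
from pl import *
plate()"
```

```text
t: 20.62
position: [0.5457, 0.1962, 0.0978]
eef_rot: [-3.14, 0.629, -2.918]
ft_force: [-9.7, -5.3, 16.1]
opening: 0.342
grasp_force: 64.0
ztop 0.06811220197906531
yaw err deg 0.005975822245112637 y off 0.0005033473705876092 width 0.11236074094195245
edge slopes 0.6825756018384341 -0.6706239573481958
x off -0.0023373652898033004
hole [ 7 11  6  6 30] -0.0008775021636881764 0.00023124635491472633
hole [ 0 16 11  5 31] 0.015336257667436723 -0.007941304599254488
```

Seated: plate top is at 0.068 m and the contact force is up 16 N. Now release and back off along the tool axis.

```bash
python3 -m creep '[[[0,0,0,0,0,0,0.3],[0,0,0,0,0,0,0.5],[0,0,0,0,0,0,0.7],[0,0,0,0,0,0,0.7],[0,0,0,0,0,0,0.7],[0,0,-0.05,0,0,0,0.7],[0,0,-0.12,0,0,0,0.7],[0,0,-0.2,0,0,0,0.7],[0,0,-0.3,0,0,0,0.7],[0,0,-0.38,0,0,0,0.7],[0,0,-0.38,0,0,0,0.7],[0,0,-0.38,0,0,0,0.7]]]'
python3 - <<'E'
from pl import *
plate()
p,d=snap('scene');cv2.imwrite('pics/i.png',p[:,:,::-1])
W=cloud('scene',d);hsv=cv2.cvtColor(p,cv2.COLOR_RGB2HSV);z=W[...,2]
m=(hsv[...,2]<95)&(hsv[...,1]<110)&(abs(W[...,0]-.545)<.1)&(abs(W[...,1]-.2)<.07)&(z>.055)&(z<.09)
P=W[m];A=np.c_[P[:,:2]-[.544,.1957],np.ones(len(P))]
for _ in range(4):
    c,*_2=np.linalg.lstsq(A,P[:,2],rcond=None);k=abs(A@c-P[:,2])<.003;P=P[k];A=A[k]
print(len(P),'tilt,z',c,state()['q'].round(2))
E
```

```text
t: 21.67
position: [0.4916, 0.1832, 0.175]
eef_rot: [-3.138, 0.63, -2.917]
ft_force: [-0.1, -0.0, -0.8]
opening: 0.695
grasp_force: 0.0
ztop 0.06808246315658062
yaw err deg -0.055505854757057785 y off 0.0007215912491111168 width 0.11237201989169998
edge slopes 0.2465948960020645 -0.3576066055161808
x off -0.0026233620304954297
hole [ 7 11  7  6 32] -0.0011230524877307024 0.000665010141882938
hole [ 0 16 11  5 31] 0.015324122363400056 -0.007942283924583493
2799 tilt,z [6.27724871e-05 8.36740129e-04 6.81011473e-02] [ 0.61  0.35 -1.24  2.33  1.52  0.49 -0.05]
```

View pics/i.png

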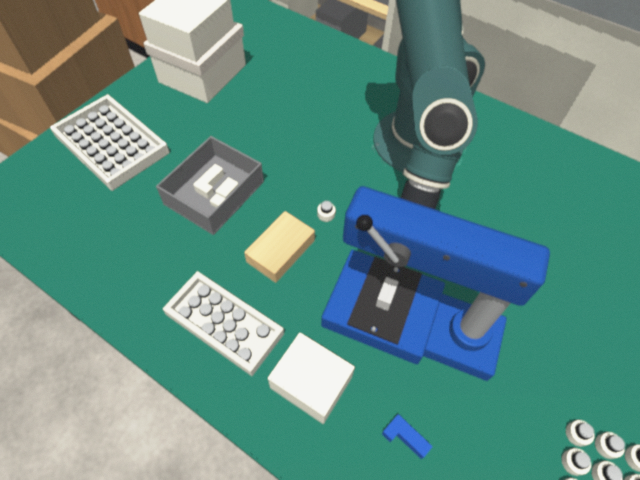

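The plate lies flat on the bed around (385,300) with the pin showing in its far hole at (374,328). Both offcuts are in the bin, the bystanders have not moved, and the arm is clear.

```bash
python3 -c "
from plant import *
print(close_job())"
```

```text
the job is handed in; nothing more can be done
None
```

The job is handed in at about 22 s of the 72 s allowed, verdict not shown: in the last images both white offcuts lie in the scrap bin, and the plate lies flat and released over both pins, centred to about 1 mm.

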